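Hang a sample jar on its spring scale and hold it for a reading

ROBOT

A 7-joint arm with a two-finger parallel gripper is mounted at the origin on the work surface. World frame = base frame: x ahead of the robot, y to its left, z up, the work surface at z = 0. Lengths are in m, angles in degrees, forces in N, time in s.
With the tool pointing down it reaches from about 0.425 to 0.875 m from the base axis. Payload 4.7 kg.
Tool frame: the origin (TCP) lies midway between the tips of the shut fingers; the grasp point (between the pads) lies 19 mm behind it; z points along the fingers, y is the line along which they close (so a half turn about z gives the same grasp; the last joint's range is limited). The gripper opens to 87 mm and grips with 3 to 60 N. Pads are 19 mm wide; open, the fingers measure 117 mm over their backs; the gripper's body (75 mm by 190 mm) begins 51 mm behind the grasp point.
Start: joints at [-64.567, 18.392, -4.016, 83.108, 1.295, 78.541, -3.26], TCP at [0.271, 0.591, 0.223] pointing down, gripper open.
Joint ranges: [-163.93, 163.93], [-17.29, 119.83], [-79.2, 71.16], [3.27, 140.29], [-89.18, 269.18], [5.43, 117.66], [-154.24, 154.24]. Speed limits (degrees/s): [147.25, 147.25, 180, 180, 180, 180, 180].

INTERFACE

Orientations are given as [roll, pitch, yaw] about the fixed x, y, z axes, in that order (R = Rz(yaw) Ry(pitch) Rx(roll)).
In Python, from cell import env gives the robot as it stands. The module is installed in compiled form; this text tells all that it offers.
- The arm moves only by the tool step_arm, never from a script. Its argument "rows" is a list of rows, each an object with "angular": the turn, a rotation vector about the tool's x, y, z in units of pi rad (1.0 is pi rad), a list of three; "slide": the shift along the tool's x, y, z in units of 500 mm (1.0 is 500 mm), a list of three; "jaw": the opening, from 0 (shut) to 1 (fully open). A call has 1 to 10 rows; each row shifts and turns the commanded pose from where the row before left it, along the tool's axes as they then stand; what a row does not reach is not made up. A row lasts 1/8 s, in which the tool goes at most 62.5 mm and 10.7 degrees, less where a joint would pass 70% of its speed; a pose out of reach is approached as far as the arm can. A call with a number of a shift or a turn outside -1 to 1 is refused whole. A call with a gripper value outside its range is refused whole. The fingers move at their own pace and stop on an object; "newtons" is the grip in N (left out, the last holds). Time passes only in rows, so rows that do not move let the fingers close. It gives the time, the measured TCP pose, the force, the opening and the grip force at its end, in the units of the state.
- env.get_obs(): the state, without advancing time (a new reading comes with each control period).
- env.read_camera(name): name is "side" or "top"; returns the picture (480x640x3 uint8, red, green, blue); there is no depth.
- env.camera_info(name): a dict with "fx", "fy", "cx", "cy" (pixels), "R" (3x3) and "t" (3): a world point X has camera coordinates R X + t. Camera axes: x right, y down, z forward; pixel columns grow to the right and rows downward; lengths in m; the calibration is good to about 2 mm. A picture is of the moment at which its call begins. camera_info takes no time and is no camera call.
- env.sign_off(): hands the job in; it is judged then, once.
The state is a dict: "time_s": time; "qpos": joint angles; "joint_velocities": joint speeds; "effort": joint torques, N m; "tool_pos": TCP position; "tool_rot": TCP orientation; "force": force on the tool from outside, world axes, zero at the start; "wrist_torque": the same for the moment, N m; "grip_width": finger opening in m; "grasp_force": force on a finger pad.
Only numpy, scipy, OpenCV 4.12 (cv2) and the standard library are available. Lean on these libraries where they do the work, as an engineer would, in place of code of your own. Each camera call takes 0.05 s, during which the arm holds its last target. There are 200 camera calls.

TASK

Weigh the sample jar that stands on the stirrer with the spring scale fixed on its lid: holding the scale by its case, draw the case gently upward until the dark collar on the rod (about 20 mm out) has just come into view, and pause there for a good second with the jar still standing on the stirrer. Then lift on slowly until the jar hangs freely from the scale, its foot about 60 mm above the stirrer's plate, and finish while still holding it there, steady, level and over the stirrer. Leave the other glassware and the burner alone.

Things in the scene. Friction and masses are not known exactly. Their poses are not given: they have to be found in the camera images.
- stirrer: slim white magnetic stirrer, fixed to the bench: base 150 x 150 x 26 mm with a round aluminium plate (132 mm across, 8 mm thick) on top, so the plate's top is 34 mm above the origin, which is the centre of the underside on the bench; z up
- jar: amber glass jar with flat steel lid, 72 mm across, lid top 54 mm above its foot, 0.35 to 0.55 kg, loose on the stirrer plate. Origin: centre of its foot; z up its axis. An 8 mm steel rod rises from the lid on the axis; on it slides the grey box case of a spring scale (see scale_grip), which cannot turn or tilt relative to the jar
- scale_grip (a point): point inside the scale's case to grip at, on its axis, 28 mm below its top; moves with it. Case: grey upright box, 36 mm along jar x, 20 mm along jar y, 80 mm tall; closed, its lower edge is 70 mm and its top 150 mm above the jar's foot, plus a 6 mm stud on top. Pinch across the 20 mm, jar y, from above. Axes as the jar's
- collar (a point): middle of the dark rubber collar fixed on the rod (14 mm across, 4 mm high), 88 mm above the jar's foot; hidden in the closed case, it has just come fully out below the case's lower edge when the scale is drawn out 20 mm
- scale (a joint): how far the scale's case is drawn up along the rod, in m: 0 closed, 0.075 end of travel. A spring of about 105 N/m draws it shut (about 1 N for each 10 mm); the jar leaves its support at about 0.033 to 0.052 depending on its mass, and that value stays while it hangs freely
- spare_jar: bystander: same jar and lid without scale or rod, 72 mm across, 54 mm high, standing on the bench; origin at the centre of its foot
- burner: bystander: squat steel spirit burner with a cap, 76 mm across, 64 mm high, on the bench; origin at the centre of its foot
- beaker: bystander: empty glass beaker, 68 mm across, 85 mm high, on the bench; origin at the centre of its foot
There are look-alikes about, which are no part of the job. Leave any blue look-alike of the jar alone.

How it is judged (in metres and radians):
On the way:
1. the scale is drawn out to its collar (14 to 27 mm) for 0.8 s while the jar still stands on the stirrer (value of joint scale between 0.014 and 0.027 m and z of jar in the frame of stirrer below 0.04 m and contact force between jar and stirrer above 0.3 N and contact force between the fingers and jar above 1 N), for 0.8 s.
At the end, for the whole second after the job is handed in: held by the fingers, the jar hangs on the spring (scale drawn 27 to 68 mm), foot 40 to 85 mm above the stirrer plate, within 60 mm of over its centre, tilt under 0.10 rad, slower than 0.03 m/s and 0.15 rad/s, off the stirrer; bystanders within 30 mm of their starts (z of jar in the frame of stirrer between 0.074 and 0.119 m and horizontal distance between jar and stirrer below 0.06 m and angle between jar's own z axis and vertical below 0.1 rad and linear speed of jar below 0.03 m/s and angular speed of jar below 0.15 rad/s and value of joint scale between 0.027 and 0.068 m and contact force between the fingers and jar above 1 N and contact force between jar and stirrer below 0.05 N and not (distance of spare_jar from where it was at the start of the episode above 0.03 m) and not (distance of burner from where it was at the start of the episode above 0.03 m) and not (distance of beaker from where it was at the start of the episode above 0.03 m)); the arm keeps its last pose, push and grip.
It fails at once if the jar is tipped more than 0.35 rad (angle between jar's own z axis and vertical above 0.35 rad).
It fails at once if the jar is jerked or dropped (faster than 0.4 m/s) (linear speed of jar above 0.4 m/s).
It fails at once if a bystander is shifted more than 30 mm (distance of any of spare_jar, burner, beaker from where it was at the start of the episode above 0.03 m).
It also fails if it takes over 42 s, if anything falls off the work surface, if the arm or the gripper's body presses on something with over 40 N, if the wrist force passes 120 N, or if a joint passes its speed limit or range.

## Working session

There is one attempt and no reset: what is moved stays moved. The work goes in short steps, Python scripts to look and compute and a tool call to move; the robot and the scene stay as the last step left them, time stands still between calls to the robot, and variables do not carry over. Pictures are saved under pics/ and viewed, at most 10 in all, crops included, and the job is handed in when it is done.

Besides the shell and the picture viewer there is one more tool, called after "Request:" in YAML: its name, and indented under it one key for each argument. step_arm: Moves the arm, as the interface text tells. Shifts and turns lie within -1 to 1; 1 stands for 500 mm of shift or pi rad of turn. Its arguments: {"type":"object","properties":{"rows":{"type":"array"},"newtons":{"type":"number"}},"required":["rows"]}

```bash
mkdir -p pics; python3 - <<'E'
from cell import env
import cv2
o=env.get_obs(); print({k:o[k] for k in('time_s','tool_pos','tool_rot','grip_width','force')})
for n in('side','top'):
    i=env.camera_info(n); print(n,i)
    cv2.imwrite(f'pics/{n}0.png',env.read_camera(n)[:,:,::-1])
E
```

```text
{'time_s': 0.0, 'tool_pos': array([0.27067443, 0.59035185, 0.2214684 ]), 'tool_rot': array([-1.79890633e+02,  6.89908633e-03,  1.55373612e+02]), 'grip_width': 0.08662512011779988, 'force': array([0.18003225, 0.45347566, 0.35361651])}
side {'fx': 571.6153854527539, 'fy': 571.6153854527539, 'cx': 315.55398367474595, 'cy': 235.25884302449106, 'R': array([[ 0.99135258, -0.13105089,  0.00676253],
       [-0.09989476, -0.7870786 , -0.60871037],
       [ 0.08509468,  0.60277106, -0.79336369]]), 't': array([-0.570081  ,  0.11004674,  1.05640664])}
top {'fx': 516.2799403641895, 'fy': 516.2799403641895, 'cx': 322.56720625306554, 'cy': 233.9565877832192, 'R': array([[-0.01616715, -0.99958304, -0.02392444],
       [-0.99158869,  0.01910173, -0.12801169],
       [ 0.12841531,  0.02165362, -0.99148405]]), 't': array([0.02204966, 0.59911598, 0.92057593])}
```

View pics/side0.png

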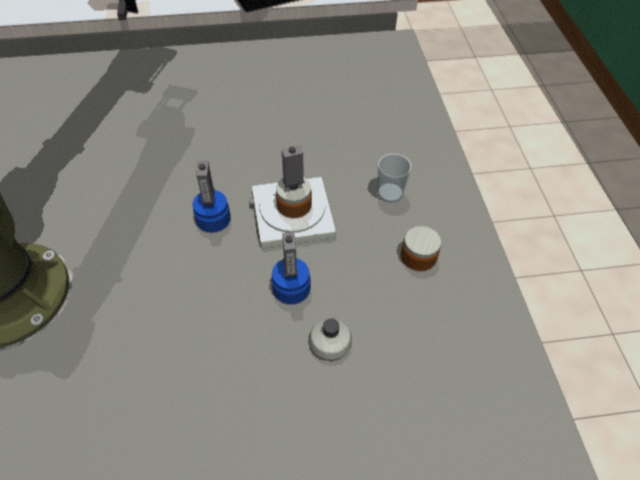

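View pics/top0.png

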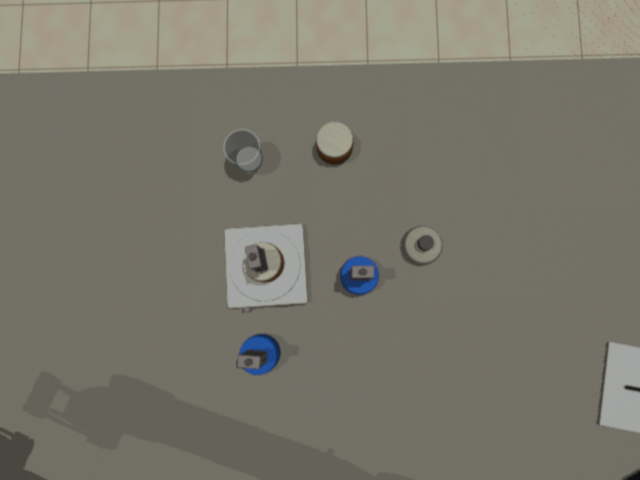

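Both views show the amber jar with its grey scale on the white stirrer at side (294,195) and top (265,262). Two blue look-alikes are at side (211,210) and (291,280), and top (259,355) and (360,275). The spare jar (no scale) is at side (421,248) and top (335,143), the burner at side (330,338) and top (423,245), and the beaker at side (393,178) and top (245,150).

What could be taken for the jar: amber on stirrer (top 265,262), blue (259,355), blue (360,275), spare amber (335,143). I choose the amber one on the stirrer and check it in a close crop.

```bash
python3 - <<'E'
import cv2,numpy as np
s=cv2.imread('pics/side0.png')[135:255,240:340]; t=cv2.imread('pics/top0.png')[215:315,217:317]
f=lambda a,k:cv2.resize(a,None,fx=k,fy=k,interpolation=cv2.INTER_CUBIC)
a=f(s,4);b=f(t,4); b=cv2.copyMakeBorder(b,0,80,0,0,0)
cv2.imwrite('pics/crop.png',np.hstack([a,b]))
E
```

```text
(no output)
```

View pics/crop.png

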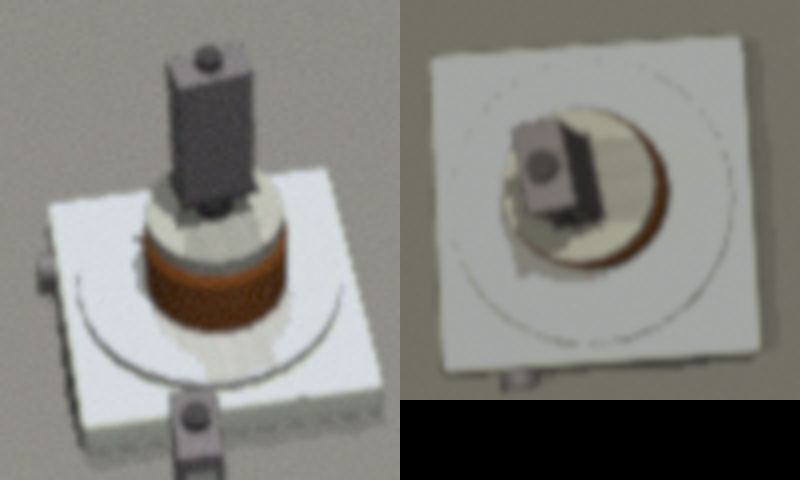

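The crop confirms it: amber glass, pale lid, grey box case on the rod. The stud is at side (292.2,149.2) and top (252.7,256.8). In the top view the long side of the case's top runs roughly along the image rows.

```bash
cat > h.py <<'E'
import numpy as np
from cell import env
C={n:env.camera_info(n) for n in('side','top')}
def ray(n,p):
    c=C[n]; R=np.array(c['R']); d=R.T@[(p[0]-c['cx'])/c['fx'],(p[1]-c['cy'])/c['fy'],1]
    return -R.T@np.array(c['t']), d/np.linalg.norm(d)
def plane(n,p,z):
    o,d=ray(n,p); return o+d*(z-o[2])/d[2]
def tri(ps,pt):
    a,d=ray('side',ps); b,e=ray('top',pt)
    s=np.linalg.lstsq(np.c_[d,-e],b-a,rcond=None)[0]; p,q=a+s[0]*d,b+s[1]*e
    return (p+q)/2,np.linalg.norm(p-q)
E
python3 - <<'E'
import cv2,numpy as np
from h import *
p,e=tri((292.2,149.2),(252.7,256.8)); print('stud',p.round(4),e)
t=cv2.imread('pics/top0.png')
hsv=cv2.cvtColor(t,cv2.COLOR_BGR2HSV)
# print colours
print(t[250,251],t[262,254],t[260,265],t[247,262],t[300,240])
roi=t[235:285,235:290].astype(int)
# case top face: greyish-purple: R about B, mid value
d=(roi[...,0]-roi[...,1]); v=roi.mean(2)
m=((v>70)&(v<150)&(d>=-1)).astype(np.uint8)
n,l,st,ce=cv2.connectedComponentsWithStats(m)
for i in range(1,n):
    if st[i,4]>40:
        c=np.argwhere(l==i)[:,::-1].astype(np.float32)+[235,235]
        r=cv2.minAreaRect(c.astype(np.float32)); print(st[i],r)
        print(np.array([plane('top',q,p[2]-.005)for q in cv2.boxPoints(r)]).round(4))
for z,cs in ((0.184,[(513,122),(560,117),(576,204),(527,214)]),):
    w=[plane('top',((x-400)/4+217-.4,y/4+215-.4),z) for x,y in cs]; w=np.array(w); print('hand',w.round(4),w.mean(0).round(4))
    for a,b in((0,3),(1,2)): print(np.degrees(np.arctan2(*(w[b]-w[a])[[1,0]])),np.linalg.norm(w[b]-w[a]))
# side-view top face corners: hand
w=np.array([plane('side',(x/4+240-.4,y/4+135-.4),.184) for x,y in[(166,68),(240,42),(254,72),(172,90)]]);print('side',w.round(4),w.mean(0).round(4))
# white stirrer
m=((t.min(2)>150)).astype(np.uint8); m[:, :200]=0;m[:,330:]=0;m[:210]=0;m[320:]=0
c=max(cv2.findContours(m,0,2)[0],key=cv2.contourArea); r=cv2.minAreaRect(c); print(r,plane('top',r[0],.026))
# lid
for n_,q in(('top',(264.0,261.3)),('side',(294,187))): print('lid',plane(n_,q,.088).round(4))
E
```

```text
stud [0.5465 0.1174 0.1918] 0.0012994526980761507
[110 114 120] [112 115 120] [56 58 60] [123 137 139] [164 165 163]
hand [[0.5653 0.131  0.184 ]
 [0.5669 0.1125 0.184 ]
 [0.5325 0.1062 0.184 ]
 [0.5289 0.1254 0.184 ]] [0.5484 0.1188 0.184 ]
-171.21112696030954 0.03677213428808204
-169.6291540187899 0.0349678812950892
side [[0.5274 0.1219 0.184 ]
 [0.5623 0.1344 0.184 ]
 [0.5663 0.1144 0.184 ]
 [0.5287 0.1077 0.184 ]] [0.5462 0.1196 0.184 ]
((264.75006103515625, 265.25), (77.6305160522461, 77.80668640136719), 86.633544921875) [0.54404516 0.1210063  0.026     ]
lid [0.5466 0.1139 0.088 ]
lid [0.5484 0.1208 0.088 ]
```

The stud top triangulates to z≈0.192, against an expected 0.190. The scale axis is at about (0.547, 0.118) with jar yaw about 10°. I'll turn the tool to yaw 190°, rise, then traverse.

Request:
step_arm:
  rows:
    - {"angular": [0, 0, -0.048], "slide": [0, 0, -0.02], "jaw": 1}
    - {"angular": [0, 0, -0.048], "slide": [0, 0, -0.02], "jaw": 1}
    - {"angular": [0, 0, -0.048], "slide": [0, 0, -0.02], "jaw": 1}
    - {"angular": [0, 0, -0.048], "slide": [0, 0, -0.02], "jaw": 1}
    - {"angular": [0, 0, 0], "slide": [0, 0, 0], "jaw": 1}

```text
time_s: 0.72
tool_pos: [0.271, 0.5911, 0.263]
tool_rot: [180.0, 0.0, -170.2]
force: [0.2, 0.0, 0.1]
grip_width: 0.0867
grasp_force: 0.0
```

Request:
step_arm:
  rows:
    - {"angular": [0, 0, 0], "slide": [-0.021, -0.057, 0], "jaw": 1}
    - {"angular": [0, 0, 0], "slide": [-0.021, -0.057, 0], "jaw": 1}
    - {"angular": [0, 0, 0], "slide": [-0.021, -0.057, 0], "jaw": 1}
    - {"angular": [0, 0, 0], "slide": [-0.021, -0.057, 0], "jaw": 1}
    - {"angular": [0, 0, 0], "slide": [-0.021, -0.057, 0], "jaw": 1}
    - {"angular": [0, 0, 0], "slide": [-0.021, -0.057, 0], "jaw": 1}
    - {"angular": [0, 0, 0], "slide": [-0.021, -0.057, 0], "jaw": 1}
    - {"angular": [0, 0, 0], "slide": [-0.021, -0.057, 0], "jaw": 1}
    - {"angular": [0, 0, 0], "slide": [-0.021, -0.057, 0], "jaw": 1}

```text
time_s: 1.85
tool_pos: [0.4084, 0.3534, 0.2618]
tool_rot: [-180.0, -0.1, -170.3]
force: [-0.1, 0.1, -0.1]
grip_width: 0.0869
grasp_force: 0.0
```

Request:
step_arm:
  rows:
    - {"angular": [0, 0, 0], "slide": [-0.021, -0.057, 0], "jaw": 1}
    - {"angular": [0, 0, 0], "slide": [-0.021, -0.057, 0], "jaw": 1}
    - {"angular": [0, 0, 0], "slide": [-0.021, -0.057, 0], "jaw": 1}
    - {"angular": [0, 0, 0], "slide": [-0.021, -0.057, 0], "jaw": 1}
    - {"angular": [0, 0, 0], "slide": [-0.021, -0.057, 0], "jaw": 1}
    - {"angular": [0, 0, 0], "slide": [-0.021, -0.057, 0], "jaw": 1}
    - {"angular": [0, 0, 0], "slide": [-0.021, -0.057, 0], "jaw": 1}
    - {"angular": [0, 0, 0], "slide": [-0.021, -0.057, 0], "jaw": 1}
    - {"angular": [0, 0, 0], "slide": [0, 0, 0], "jaw": 1}
    - {"angular": [0, 0, 0], "slide": [0, 0, 0], "jaw": 1}

```text
time_s: 3.1
tool_pos: [0.5297, 0.1452, 0.262]
tool_rot: [180.0, -0.1, -170.1]
force: [-0.7, -0.2, -0.3]
grip_width: 0.087
grasp_force: 0.0
```

Request:
step_arm:
  rows:
    - {"angular": [0, 0, 0], "slide": [-0.008, -0.02, 0], "jaw": 1}
    - {"angular": [0, 0, 0], "slide": [-0.008, -0.02, 0], "jaw": 1}
    - {"angular": [0, 0, 0], "slide": [-0.008, -0.019, 0], "jaw": 1}
    - {"angular": [0, 0, 0], "slide": [0, 0, 0.03], "jaw": 1}
    - {"angular": [0, 0, 0], "slide": [0, 0, 0.03], "jaw": 1}
    - {"angular": [0, 0, 0], "slide": [0, 0, 0.03], "jaw": 1}
    - {"angular": [0, 0, 0], "slide": [0, 0, 0.02], "jaw": 1}
    - {"angular": [0, 0, 0], "slide": [0, 0, 0], "jaw": 1}
    - {"angular": [0, 0, 0], "slide": [0, 0, 0], "jaw": 1}

```text
time_s: 4.22
tool_pos: [0.5475, 0.1176, 0.208]
tool_rot: [180.0, 0.0, -170.1]
force: [0.2, -0.2, -0.2]
grip_width: 0.0871
grasp_force: 0.0
```

```bash
python3 - <<'E'
from cell import env
import cv2,numpy as np
s=env.read_camera('side')[40:260,200:400,::-1]; t=env.read_camera('top')[150:350,170:370,::-1]
f=lambda a:cv2.resize(a,(400,int(400*a.shape[0]/a.shape[1])),interpolation=cv2.INTER_CUBIC)
a=f(s);b=cv2.copyMakeBorder(f(t),0,40,0,0,0)
cv2.imwrite('pics/above.png',np.hstack([a,b]))
E
```

```text
(no output)
```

View pics/above.png

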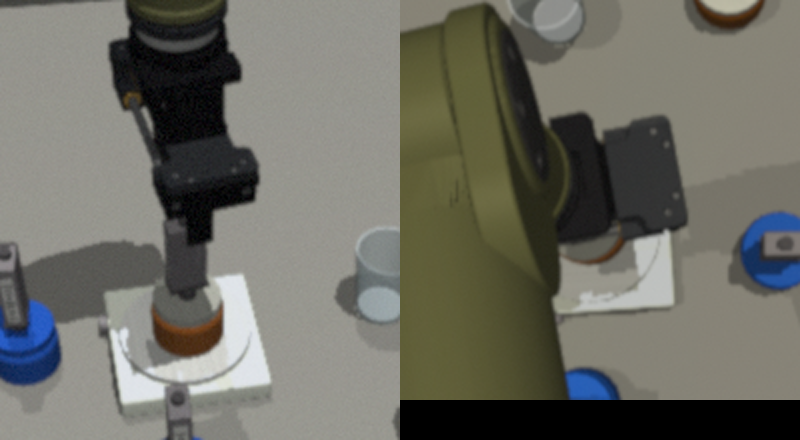

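The gripper straddles the case, with the near finger at crop (199,240) in front of it and the blue jars clear of it. Descending 71 mm and closing gently.

Request:
step_arm:
  rows:
    - {"angular": [0, 0, 0], "slide": [0, 0, 0.024], "jaw": 1}
    - {"angular": [0, 0, 0], "slide": [0, 0, 0.024], "jaw": 1}
    - {"angular": [0, 0, 0], "slide": [0, 0, 0.024], "jaw": 1}
    - {"angular": [0, 0, 0], "slide": [0, 0, 0.024], "jaw": 1}
    - {"angular": [0, 0, 0], "slide": [0, 0, 0.024], "jaw": 1}
    - {"angular": [0, 0, 0], "slide": [0, 0, 0.022], "jaw": 1}
    - {"angular": [0, 0, 0], "slide": [0, 0, 0], "jaw": 0.6}
    - {"angular": [0, 0, 0], "slide": [0, 0, 0], "jaw": 0.45}
  newtons: 8

```text
time_s: 5.32
tool_pos: [0.5475, 0.1175, 0.1369]
tool_rot: [180.0, 0.0, -170.1]
force: [-0.4, -1.6, -0.1]
grip_width: 0.0744
grasp_force: 0.0
```

Request:
step_arm:
  rows:
    - {"angular": [0, 0, 0], "slide": [0, 0, 0], "jaw": 0.4}
    - {"angular": [0, 0, 0], "slide": [0, 0, 0], "jaw": 0.36}
    - {"angular": [0, 0, 0], "slide": [0, 0, 0], "jaw": 0.33}
    - {"angular": [0, 0, 0], "slide": [0, 0, 0], "jaw": 0.31}
    - {"angular": [0, 0, 0], "slide": [0, 0, 0], "jaw": 0.29}
  newtons: 8

```text
time_s: 5.95
tool_pos: [0.5472, 0.1175, 0.1366]
tool_rot: [-180.0, 0.0, -170.1]
force: [0.8, 0.6, -0.8]
grip_width: 0.0284
grasp_force: 0.0
```

Request:
step_arm:
  rows:
    - {"angular": [0, 0, 0], "slide": [0, 0, 0], "jaw": 0.27}
    - {"angular": [0, 0, 0], "slide": [0, 0, 0], "jaw": 0.25}
    - {"angular": [0, 0, 0], "slide": [0, 0, 0], "jaw": 0.22}
    - {"angular": [0, 0, 0], "slide": [0, 0, 0], "jaw": 0.18}
    - {"angular": [0, 0, 0], "slide": [0, 0, 0], "jaw": 0.1}
    - {"angular": [0, 0, 0], "slide": [0, 0, 0], "jaw": 0}
  newtons: 15

```text
time_s: 6.7
tool_pos: [0.5473, 0.1178, 0.1366]
tool_rot: [180.0, 0.0, -170.1]
force: [0.2, 2.9, -0.6]
grip_width: 0.0198
grasp_force: 15.0
```

Request:
step_arm:
  rows:
    - {"angular": [0, 0, 0], "slide": [0, 0, 0], "jaw": 0}
    - {"angular": [0, 0, 0], "slide": [0, 0, 0], "jaw": 0}
    - {"angular": [0, 0, 0], "slide": [0, 0, 0], "jaw": 0}
  newtons: 30

```text
time_s: 7.08
tool_pos: [0.5472, 0.1174, 0.1366]
tool_rot: [-180.0, 0.0, -170.1]
force: [0.3, 3.2, -0.6]
grip_width: 0.0197
grasp_force: 30.0
```

Gripped at 20 mm width. Drawing out 20 mm gently.

Request:
step_arm:
  rows:
    - {"angular": [0, 0, 0], "slide": [0, 0, -0.005], "jaw": 0}
    - {"angular": [0, 0, 0], "slide": [0, 0, -0.005], "jaw": 0}
    - {"angular": [0, 0, 0], "slide": [0, 0, -0.005], "jaw": 0}
    - {"angular": [0, 0, 0], "slide": [0, 0, -0.005], "jaw": 0}
    - {"angular": [0, 0, 0], "slide": [0, 0, -0.005], "jaw": 0}
    - {"angular": [0, 0, 0], "slide": [0, 0, -0.005], "jaw": 0}
    - {"angular": [0, 0, 0], "slide": [0, 0, -0.005], "jaw": 0}
    - {"angular": [0, 0, 0], "slide": [0, 0, -0.006], "jaw": 0}
    - {"angular": [0, 0, 0], "slide": [0, 0, 0], "jaw": 0}
    - {"angular": [0, 0, 0], "slide": [0, 0, 0], "jaw": 0}

```text
time_s: 8.32
tool_pos: [0.5471, 0.1171, 0.157]
tool_rot: [-180.0, -0.0, -170.1]
force: [-0.3, -0.1, -3.0]
grip_width: 0.0195
grasp_force: 30.0
```

```bash
python3 - <<'E'
from cell import env
import cv2,numpy as np
f=lambda a:cv2.resize(a,(400,600),interpolation=cv2.INTER_CUBIC)
s=env.read_camera('side')[110:230,253:333,::-1]
cv2.imwrite('pics/drawn.png',np.hstack([f(cv2.imread('pics/side0.png')[110:230,253:333]),f(s)]))
E
```

```text
(no output)
```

View pics/drawn.png

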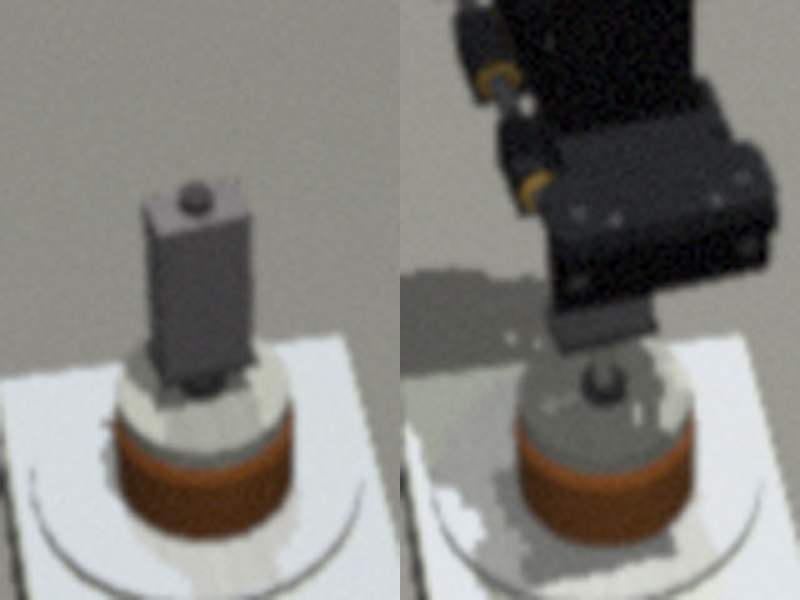

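The case's lower edge has risen by about 5–6 px net of a 1 px jar shift. The jar still stands on the plate. The 20.4 mm tool rise and the 2.4 N extra load both agree with about 20 mm drawn. Pausing there.

Request:
step_arm:
  rows:
    - {"angular": [0, 0, 0], "slide": [0, 0, 0], "jaw": 0}
    - {"angular": [0, 0, 0], "slide": [0, 0, 0], "jaw": 0}
    - {"angular": [0, 0, 0], "slide": [0, 0, 0], "jaw": 0}
    - {"angular": [0, 0, 0], "slide": [0, 0, 0], "jaw": 0}
    - {"angular": [0, 0, 0], "slide": [0, 0, 0], "jaw": 0}
    - {"angular": [0, 0, 0], "slide": [0, 0, 0], "jaw": 0}
    - {"angular": [0, 0, 0], "slide": [0, 0, 0], "jaw": 0}
    - {"angular": [0, 0, 0], "slide": [0, 0, 0], "jaw": 0}
    - {"angular": [0, 0, 0], "slide": [0, 0, 0], "jaw": 0}
    - {"angular": [0, 0, 0], "slide": [0, 0, 0], "jaw": 0}

```text
time_s: 9.62
tool_pos: [0.5472, 0.1173, 0.157]
tool_rot: [-180.0, -0.0, -170.1]
force: [-0.0, -1.2, -3.2]
grip_width: 0.0199
grasp_force: 30.0
```

```bash
python3 - <<'E'
from cell import env
import cv2,numpy as np
f=lambda a:cv2.resize(a,(800,600),interpolation=cv2.INTER_CUBIC)
im=np.mean([env.read_camera('side')[160:220,253:333].astype(float) for _ in range(8)],0)
im=255*(np.clip(im/160,0,1))**.6
cv2.imwrite('pics/collar.png',f(im[:,:,::-1].clip(0,255).astype(np.uint8)))
o=env.get_obs();print(o['time_s'],o['tool_pos'],o['force'],o['grasp_force'])
E
```

```text
10.025 [0.54718258 0.11734111 0.15703948] [-0.25350993 -2.54993492 -2.82007043] 29.998809322714806
```

View pics/collar.png

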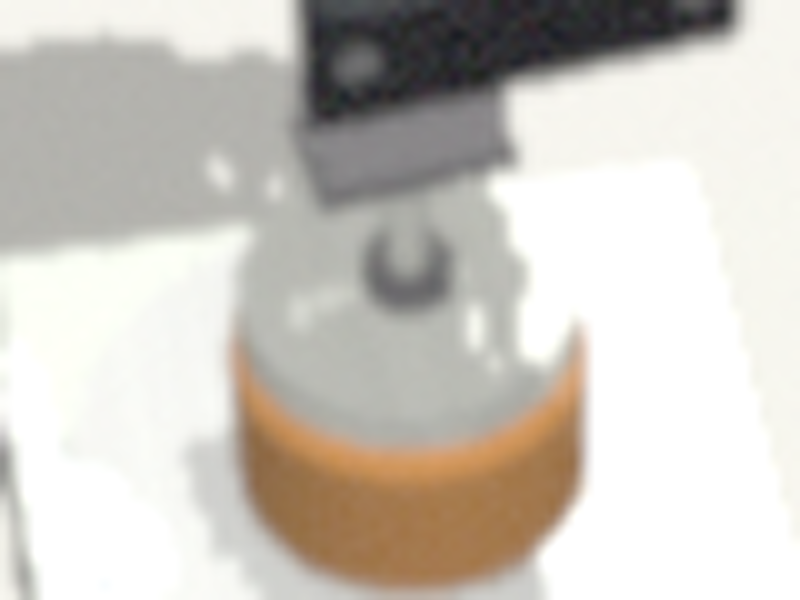

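```bash
python3 - <<'E'
from h import *
c=C['side']; a=np.radians(9.9); ca,sa=np.cos(a),np.sin(a)
for d in(.010,.0204,.027):
  for u in(-.018,.018):
    X=np.array([.5472+ca*u+sa*.01,.1173+sa*u-ca*.01,.104+d]); q=np.array(c['R'])@X+c['t']; print(d,(q[0]/q[2]*c['fx']+c['cx']).round(1),(q[1]/q[2]*c['fy']+c['cy']).round(1))
E
```

```text
0.01 285.5 184.9
0.01 303.9 180.8
0.0204 285.3 181.2
0.0204 303.8 177.0
0.027 285.2 178.7
0.027 303.8 174.6
```

The lower corners measured at (285.5,180.5) and (304.5,176) match the projection for a draw of 20–22 mm, and it has been held for over 1.5 s. Lifting slowly.

Request:
step_arm:
  rows:
    - {"angular": [0, 0, 0], "slide": [0, 0, -0.005], "jaw": 0}
    - {"angular": [0, 0, 0], "slide": [0, 0, -0.006], "jaw": 0}
    - {"angular": [0, 0, 0], "slide": [0, 0, -0.006], "jaw": 0}
    - {"angular": [0, 0, 0], "slide": [0, 0, -0.006], "jaw": 0}
    - {"angular": [0, 0, 0], "slide": [0, 0, -0.006], "jaw": 0}
    - {"angular": [0, 0, 0], "slide": [0, 0, -0.006], "jaw": 0}
    - {"angular": [0, 0, 0], "slide": [0, 0, -0.006], "jaw": 0}
    - {"angular": [0, 0, 0], "slide": [0, 0, -0.006], "jaw": 0}
    - {"angular": [0, 0, 0], "slide": [0, 0, -0.006], "jaw": 0}
    - {"angular": [0, 0, 0], "slide": [0, 0, -0.006], "jaw": 0}

```text
time_s: 11.28
tool_pos: [0.547, 0.1176, 0.1866]
tool_rot: [180.0, -0.0, -170.1]
force: [-1.0, -0.4, -4.9]
grip_width: 0.0199
grasp_force: 30.0
```

Request:
step_arm:
  rows:
    - {"angular": [0, 0, 0], "slide": [0, 0, -0.006], "jaw": 0}
    - {"angular": [0, 0, 0], "slide": [0, 0, -0.006], "jaw": 0}
    - {"angular": [0, 0, 0], "slide": [0, 0, -0.006], "jaw": 0}
    - {"angular": [0, 0, 0], "slide": [0, 0, -0.006], "jaw": 0}
    - {"angular": [0, 0, 0], "slide": [0, 0, -0.006], "jaw": 0}
    - {"angular": [0, 0, 0], "slide": [0, 0, -0.006], "jaw": 0}
    - {"angular": [0, 0, 0], "slide": [0, 0, -0.006], "jaw": 0}
    - {"angular": [0, 0, 0], "slide": [0, 0, -0.006], "jaw": 0}
    - {"angular": [0, 0, 0], "slide": [0, 0, -0.006], "jaw": 0}
    - {"angular": [0, 0, 0], "slide": [0, 0, -0.006], "jaw": 0}

```text
time_s: 12.52
tool_pos: [0.5472, 0.1175, 0.2168]
tool_rot: [180.0, 0.0, -170.1]
force: [0.4, -0.3, -5.6]
grip_width: 0.0198
grasp_force: 30.0
```

Request:
step_arm:
  rows:
    - {"angular": [0, 0, 0], "slide": [0, 0, -0.006], "jaw": 0}
    - {"angular": [0, 0, 0], "slide": [0, 0, -0.006], "jaw": 0}
    - {"angular": [0, 0, 0], "slide": [0, 0, -0.006], "jaw": 0}
    - {"angular": [0, 0, 0], "slide": [0, 0, -0.006], "jaw": 0}
    - {"angular": [0, 0, 0], "slide": [0, 0, -0.006], "jaw": 0}
    - {"angular": [0, 0, 0], "slide": [0, 0, -0.006], "jaw": 0}
    - {"angular": [0, 0, 0], "slide": [0, 0, -0.004], "jaw": 0}
    - {"angular": [0, 0, 0], "slide": [0, 0, 0], "jaw": 0}
    - {"angular": [0, 0, 0], "slide": [0, 0, 0], "jaw": 0}
    - {"angular": [0, 0, 0], "slide": [0, 0, 0], "jaw": 0}

```text
time_s: 13.78
tool_pos: [0.5471, 0.1174, 0.2364]
tool_rot: [-180.0, -0.0, -170.1]
force: [0.6, 0.1, -5.6]
grip_width: 0.0195
grasp_force: 30.0
```

```bash
python3 - <<'E'
from cell import env
import cv2,numpy as np
s=env.read_camera('side')[70:250,220:430,::-1]
cv2.imwrite('pics/hang.png',cv2.resize(s,(700,600),interpolation=cv2.INTER_CUBIC))
F=[]
for _ in range(6): env.read_camera('side'); F.append(env.get_obs()['force'])
print(np.mean(F,0),env.get_obs()['tool_pos'])
E
```

```text
[ 0.20962464 -0.16161855 -5.72980518] [0.54719485 0.11748133 0.23657835]
```

View pics/hang.png

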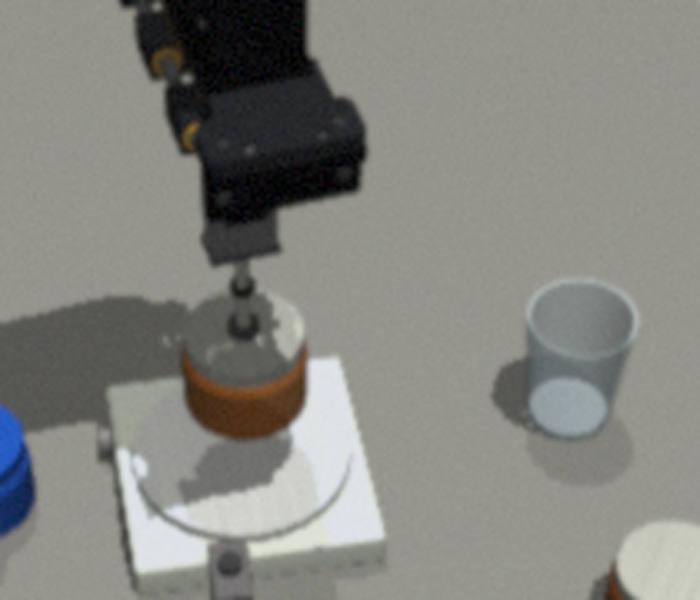

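The jar hangs clear and level above the plate, its shadow separated from its foot. The collar shows at crop (242,286), which is side (292.6,155.8). I'll check the height from the collar.

```bash
python3 - <<'E'
from h import *
o,d=ray('side',(292.4,155.6)); A=np.array([.5472,.1175,0])
s=np.linalg.lstsq(np.c_[d,[0,0,-1]],A-o,rcond=None)[0]
print('collar z',s[1],'foot above plate',s[1]-.088-.034,'scale',.1+0-(s[1]-.122))
E
```

```text
collar z 0.17584734645182315 foot above plate 0.05384734645182315 scale 0.04615265354817685
```

Request:
step_arm:
  rows:
    - {"angular": [0, 0, 0], "slide": [0, 0, -0.004], "jaw": 0}
    - {"angular": [0, 0, 0], "slide": [0, 0, -0.004], "jaw": 0}
    - {"angular": [0, 0, 0], "slide": [0, 0, -0.004], "jaw": 0}
    - {"angular": [0, 0, 0], "slide": [0, 0, 0], "jaw": 0}
    - {"angular": [0, 0, 0], "slide": [0, 0, 0], "jaw": 0}
    - {"angular": [0, 0, 0], "slide": [0, 0, 0], "jaw": 0}
    - {"angular": [0, 0, 0], "slide": [0, 0, 0], "jaw": 0}
    - {"angular": [0, 0, 0], "slide": [0, 0, 0], "jaw": 0}
    - {"angular": [0, 0, 0], "slide": [0, 0, 0], "jaw": 0}
    - {"angular": [0, 0, 0], "slide": [0, 0, 0], "jaw": 0}

```text
time_s: 15.38
tool_pos: [0.5472, 0.1175, 0.2426]
tool_rot: [180.0, 0.0, -170.1]
force: [-0.0, 0.2, -5.8]
grip_width: 0.02
grasp_force: 30.0
```

```bash
python3 -c "
from cell import env
o=env.get_obs();print(o['time_s'],o['tool_pos'],o['force'],o['grasp_force']);print(env.sign_off())"
```

```text
15.375 [0.54719305 0.11751475 0.24258592] [-0.03993256  0.22288347 -5.81082616] 29.998276652768254
the job is handed in; nothing more can be done
None
```

I drew the scale out to about 20 mm and held it there for over 1.5 s with the jar still standing, then lifted the jar to hang with its foot about 60 mm above the stirrer plate (scale drawn about 46 mm) and handed the job in at 15.4 s; the sign-off gave no verdict.

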